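Turn the extractor up three clicks

ROBOT

A 6-joint arm with a two-finger parallel gripper is mounted at the origin on a cart in front of the work surface, level with it; the furniture and walls round the work are solid. World frame = base frame: x ahead of the robot, y to its left, z up, the work surface at z = 0. Lengths are in mm, angles in rad, forces in N, time in s.
With the tool pointing down it reaches from about 300 to 775 mm from the base axis. Payload 14.6 kg.
Tool frame: the origin (TCP) lies at the very end of the fingers, on their centre line; the grasp point (between the pads) lies 19 mm behind it; z points along the fingers, y is the line along which they close (so a half turn about z gives the same grasp; the last joint's range is limited). The gripper opens to 94 mm and grips with 3 to 60 N. Pads are 16 mm wide; open, the fingers measure 119 mm over their backs; the gripper's body (75 mm by 177 mm) begins 78 mm behind the grasp point.
Start: joints at [1.171, 0.3, 1.521, -0, 1.321, -0.067], TCP at [179.677, 519.813, 205.446] pointing down, gripper open.
Joint ranges: [-3.03, 3.03], [-0.79, 2.21], [0.23, 2.52], [-1.04, 4.18], [0, 3.07], [-2.55, 2.55]. Speed limits (rad/s): [2.22, 2.22, 2.57, 3.14, 3.14, 3.14].

INTERFACE

Orientations are given as a rotation vector (axis times angle).
In Python, from plant import bot gives the robot as it stands. The module is installed in compiled form; this text tells all that it offers.
- The arm moves only by the tool carry_out, never from a script. Its argument "plan" is a list of rows, each an object with "delta_rot": the turn, a rotation vector about the world's x, y, z in degrees, a list of three; "dp": the shift along the world's x, y, z in m, a list of three; "claw": the finger opening in m, from 0 to 0.094. In form: [{"delta_rot": [ax, ay, az], "dp": [tx, ty, tz], "claw": claw}, ...]. A call has 1 to 5 rows; each row shifts and turns the commanded pose from where the row before left it; what a row does not reach is not made up. A row lasts 1/12 s, in which the tool goes at most 41.7 mm and 7.16 degrees, less where a joint would pass 70% of its speed; a pose out of reach is approached as far as the arm can. A call with a gripper value outside its range is refused whole. The fingers move at their own pace and stop on an object; the grip force is fixed at half the most. Time passes only in rows, so rows that do not move let the fingers close. It gives the time, the measured TCP pose, the force, the opening and the grip force at its end, in the units of the state.
- bot.observe(): the state, without advancing time (a new reading comes with each control period).
- bot.snapshot(name): name is "side" or "top"; returns a dict with "pixels" (400x640x3 uint8, red, green, blue), "vfov" (degrees; the focal length in pixels is half the picture's height over the tangent of half this angle, whatever the lens; pixels are square), "cx", "cy" (the principal point, pixels), "R" (3x3) and "t" (3): a world point X has camera coordinates R X + t. Camera axes: x right, y down, z forward; pixel columns grow to the right and rows downward; lengths in mm; the calibration is good to about 2 mm. A picture is of the moment at which its call begins. There is no depth.
- bot.close_job(): hands the job in; it is judged then, once.
The state is a dict: "time": time; "q": joint angles; "joint_velocities": joint speeds; "effort": joint torques, N m; "ee_pos": TCP position; "tool_rot": TCP orientation; "force": force on the tool from outside, world axes, zero at the start; "torque": the same for the moment, N m; "opening": opening from 0.0 (shut) to 1.0 (fully open); "grasp_force": force on a finger pad.
Only numpy, scipy, OpenCV 4.12 (cv2) and the standard library are available. Lean on these libraries where they do the work, as an engineer would, in place of code of your own. Each camera call takes 0.05 s, during which the arm holds its last target. There are 200 camera calls.

TASK

The bench extractor is running too slow. On its grey controller, turn the black selector handle up (clockwise seen from above) exactly three clicks from where it stands now, and only then press the green button right in and let it go so that the new setting is taken over. Leave the things lying round the controller where they are.

Things in the scene. Friction and masses are not known exactly. Their poses are not given: they have to be found in the camera images.
- selector_axis (a point): Point on the vertical turning axis of the selector handle, 85 mm above the worktop. Its axes are the controller's: x to its far side, y to its left, z up. The axis is 35 mm left (+y) of the controller's centre.
- controller: Grey box, 170 (x) x 220 (y) x 60 mm high, fixed to the worktop; origin at the centre of its underside, x to its far side, y to its left. Its flat top at 60 mm carries the selector and the green button. An aluminium disc 60 mm across, 4 mm high, lies under the handle's hub.
- pointer (a point): Point in the pointing end (white line on top) of the black selector handle, 60 mm from the turning axis, 83 mm above the worktop; x outward along the handle. The handle is a bar 16 mm wide, reaching 62 mm from the axis at this end and 32 mm at the tail, 69 to 97 mm above the worktop, on a round hub 42 mm across. The side of the bar can be pushed with a closed gripper.
- selector (a joint): Angle of the handle in rad, growing clockwise from above. Seven clicks 0.5236 apart, 0 to 3.1416, each with a white dot. At 0 it points to the controller's left (+y), at 1.571 to its far side (+x), at 3.1416 right. Starts at the first, second or third. A push of 0.3 N m (6 N at 50 mm) frees it from a click; past half-way it snaps into the next click and stays. Stops 0.1 beyond the ends.
- apply_top (a point): Centre of the top of the round green push button, 32 mm diameter, on the controller's top, 110 mm to the right (-y of selector_axis) of the turning axis. 82 mm above the worktop when out. Pressed straight down.
- apply (a joint): Travel of the green button in m: 0 out, 0.006 fully in; a spring pushes it out again. Fully in takes 5 N; counts as pressed beyond 0.004.
- tape_roll: Bystander: roll of orange masking tape lying flat on the worktop right of the controller, 100 mm across, 19 mm high; origin at the centre of its underside.
- tape_measure: Bystander: yellow and black tape measure, 64 x 75 x 30 mm, on the worktop behind the controller; origin at the centre of its underside.
- black_marker: Bystander: white marker pen with black cap, 137 x 16 x 18 mm, on the worktop behind the controller; origin at the centre of its underside.

How it is judged (in metres and radians):
On the way, in this order (a step that is already met when the one before it is completed fails the run):
1. The selector rests three clicks clockwise of where it started (distance of pointer from where it was at the start of the episode between 0.0785 and 0.0907 m and velocity of joint selector between -0.1 and 0.1 rad/s), for 0.2 s.
2. The green button is pressed in (value of joint apply above 0.004 m), for 0.05 s.
At the end, for the whole second after the job is handed in: The selector rests three clicks (90 degrees, within about 8 degrees) clockwise of where it started, and the green button, pressed after that, is out again (less than 2 mm in) (all of step 1 and value of joint apply below 0.002 m); the robot touches nothing.
It fails at once if The green button is pressed while the selector is not three clicks on (value of joint apply above 0.004 m and not (distance of pointer from where it was at the start of the episode between 0.0785 and 0.0907 m)).
It fails at once if The tape roll, the tape measure or the marker is moved by more than 30 mm (distance of any of tape_roll, tape_measure, black_marker from where it was at the start of the episode above 0.03 m).
It also fails if it takes over 43 s, if anything falls off the work surface, if the arm or the gripper's body presses on something with over 40 N, if the wrist force passes 120 N, or if a joint passes its speed limit or range.

## Working session

There is one attempt and no reset: what is moved stays moved. The work goes in short steps, Python scripts to look and compute and a tool call to move; the robot and the scene stay as the last step left them, time stands still between calls to the robot, and variables do not carry over. Pictures are saved under pics/ and viewed, at most 10 in all, crops included, and the job is handed in when it is done.

Besides the shell and the picture viewer there is one more tool, called after "Request:" by a JSON object that holds its "op" and its "data". carry_out: Moves the arm, as the interface text tells. Its arguments: {"type":"object","properties":{"plan":{"type":"array","items":{"type":"object","properties":{"delta_rot":{"type":"array","items":{"type":"number"}},"dp":{"type":"array","items":{"type":"number"}},"claw":{"type":"number"}}}}},"required":["plan"]}

```bash
mkdir -p pics; python3 - <<'E'
from plant import bot
import cv2,pickle
for n in("top","side"):
    s=bot.snapshot(n); pickle.dump(s,open(n+'.pkl','wb'))
    cv2.imwrite(f'pics/{n}0.png',s['pixels'][:,:,::-1]); print(n,s['vfov'],s['cx'],s['cy'],s['R'],s['t'])
print(bot.observe())
E
```

```text
top 50.2979924146234 324.089290398989 192.2944155412174 [[ 0.00796931 -0.99987705 -0.01350482]
 [-0.98555517 -0.00556901 -0.16926307]
 [ 0.16916705  0.01465865 -0.98547838]] [-14.32023325 564.21471546 839.37345433]
side 48.674247260140255 324.8731056217013 200.36976326959663 [[ 0.97839118 -0.20562237  0.02168289]
 [-0.0840254  -0.49123091 -0.86696708]
 [ 0.18891913  0.84641103 -0.49789349]] [-583.46178543  134.96102338  769.90439077]
{'time': 0.1, 'q': array([ 1.17137513e+00,  3.00428703e-01,  1.52154320e+00, -9.20136203e-06,
        1.32072425e+00, -6.65883746e-02]), 'joint_velocities': array([ 2.47608756e-05, -3.61763362e-03, -6.78985346e-06,  1.96126550e-03,
        2.17429593e-03,  1.22781338e-04]), 'effort': array([-1.23467387e-03, -5.32647300e+01, -3.53277791e+01,  7.08534429e-02,
        2.34547199e-02, -5.37393225e-05]), 'ee_pos': array([179.59723546, 519.5828211 , 204.92561579]), 'tool_rot': array([-5.20358361e-01, -3.09794808e+00,  1.68963863e-03]), 'force': array([-0.04955231, -0.06429287,  0.1935576 ]), 'torque': array([-0.04160406,  0.0226076 ,  0.0436959 ]), 'grasp_force': 0.0, 'opening': 1.0026919001022176}
```

View pics/top0.png

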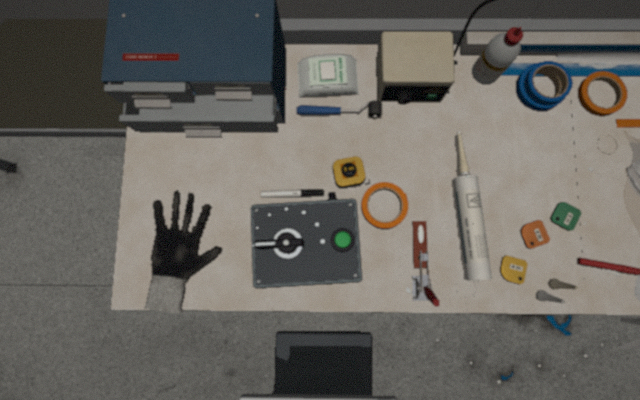

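View pics/side0.png

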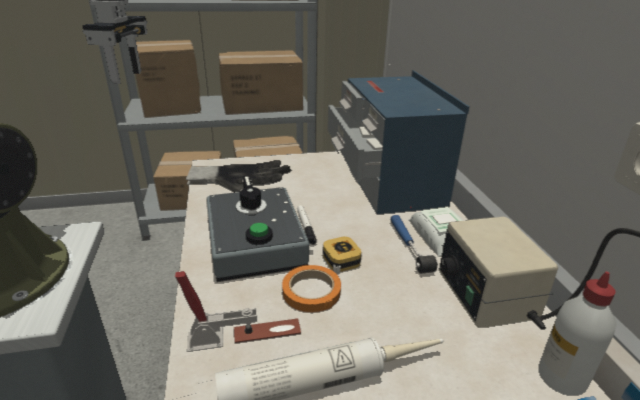

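Top view: controller at about (305,242), handle hub (287,242) with its white line pointing left (about 255–277), green button (343,239), tape roll (385,205), tape measure (349,171), marker (292,193). The side view shows the same layout, with the gripper at (115,35).

```bash
cat > h.py <<'E'
import numpy as np,cv2
def ray(s,u,v,z):
    f=200/np.tan(np.radians(s['vfov']/2)); R=np.array(s['R']);t=np.array(s['t'])
    c=-R.T@t; d=R.T@np.array([(u-s['cx'])/f,(v-s['cy'])/f,1]); return c+d*(z-c[2])/d[2]
def proj(s,X):
    f=200/np.tan(np.radians(s['vfov']/2)); p=s['R']@np.array(X)+s['t']; return p[:2]/p[2]*f+[s['cx'],s['cy']]
E
python3 - <<'E'
import pickle; from h import *
for n in('top','side'):
    s=pickle.load(open(n+'.pkl','rb')); im=s['pixels']; hsv=cv2.cvtColor(im,cv2.COLOR_RGB2HSV)
    m=cv2.inRange(hsv,(50,120,60),(75,255,255)); k,l,st,c=cv2.connectedComponentsWithStats(m)
    for i in range(1,k):
        if st[i,4]>60: print(n,'green',st[i],c[i],ray(s,*c[i],82))
s=pickle.load(open('top.pkl','rb'))
im=s['pixels'][180:300,235:375,::-1]; cv2.imwrite('pics/c.png',cv2.resize(im,None,fx=5,fy=5,interpolation=cv2.INTER_CUBIC))
for p in [(252,204),(356,200),(361,283),(254,287)]: print('corner',ray(s,*p,60))
E
```

```text
top green [334 231  17  17 212] [342.35377358 239.25943396] [465.09340349 -47.59288516  82.        ]
side green [250 223  18  13 189] [258.37037037 229.07407407] [464.82527064 -51.66010591  82.        ]
corner [537.06346045 136.91448221  60.        ]
corner [546.61284158 -76.07239797  60.        ]
corner [380.4603628  -85.18062499  60.        ]
corner [370.89157845 126.84066327  60.        ]
```

View pics/c.png

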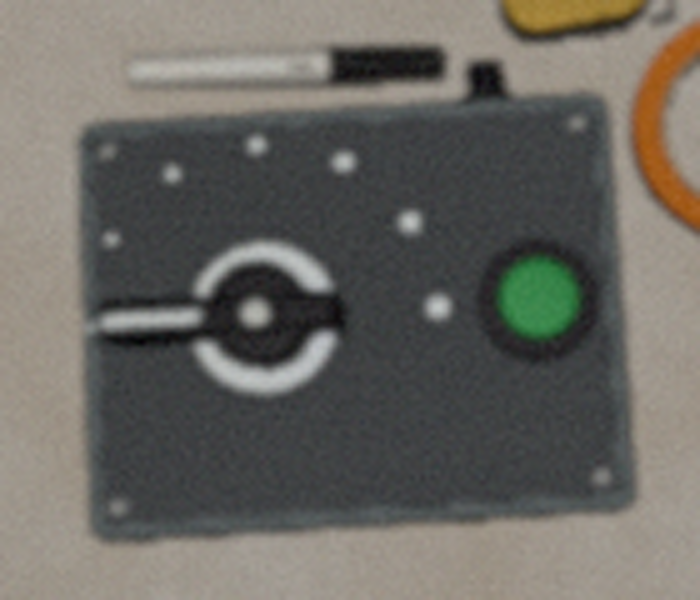

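The handle covers the first dot, with the other six visible, so it stands at click 1. The target is the far side (+x). I'm moving with the claw closed to a spot on the near side of the bar.

Request:
{"op": "carry_out", "data": {"plan": [{"delta_rot": [0, 0, 1.5], "dp": [0.0175, -0.0295, 0], "claw": 0}, {"delta_rot": [0, 0, 1.5], "dp": [0.0175, -0.0295, 0], "claw": 0}, {"delta_rot": [0, 0, 1.5], "dp": [0.0175, -0.0295, 0], "claw": 0}, {"delta_rot": [0, 0, 1.5], "dp": [0.0175, -0.0295, 0], "claw": 0}, {"delta_rot": [0, 0, 1.5], "dp": [0.0175, -0.0295, 0], "claw": 0}]}}

```text
time: 0.52
ee_pos: [267.5, 370.8, 205.2]
tool_rot: [-0.314, -3.126, 0.001]
force: [0.5, 1.0, -0.1]
opening: 0.684
grasp_force: 0.0
```

Request:
{"op": "carry_out", "data": {"plan": [{"delta_rot": [0, 0, 1.5], "dp": [0.0175, -0.0295, 0], "claw": 0}, {"delta_rot": [0, 0, 1.5], "dp": [0.0175, -0.0295, 0], "claw": 0}, {"delta_rot": [0, 0, 1.5], "dp": [0.0175, -0.0295, 0], "claw": 0}, {"delta_rot": [0, 0, 1.5], "dp": [0.0175, -0.0295, 0], "claw": 0}, {"delta_rot": [0, 0, 1.5], "dp": [0.0175, -0.0295, 0], "claw": 0}]}}

```text
time: 0.93
ee_pos: [355.1, 223.2, 205.4]
tool_rot: [-0.109, -3.14, 0.0]
force: [0.3, 0.3, 0.4]
opening: 0.327
grasp_force: 0.0
```

Request:
{"op": "carry_out", "data": {"plan": [{"delta_rot": [0, 0, 1.5], "dp": [0.0175, -0.0295, 0], "claw": 0}, {"delta_rot": [0, 0, 1.5], "dp": [0.0175, -0.0295, 0], "claw": 0}, {"delta_rot": [0, 0, 1.5], "dp": [0.0175, -0.0295, 0], "claw": 0}, {"delta_rot": [0, 0, 2], "dp": [0.0175, -0.0295, 0], "claw": 0}, {"delta_rot": [0, 0, 0], "dp": [0, 0, 0], "claw": 0}]}}

```text
time: 1.35
ee_pos: [426.5, 102.9, 205.2]
tool_rot: [0.064, -3.141, 0.001]
force: [0.6, 0.9, 0.1]
opening: 0.007
grasp_force: 0.0
```

```bash
python3 - <<'E'
import numpy as np
from plant import bot
o=bot.observe(); print(o['ee_pos'],o['tool_rot'],o['opening'],o['force'])
from scipy.spatial.transform import Rotation as R
print(R.from_rotvec(o['tool_rot']).as_matrix()[:,1])
a=np.array([459,60.5]); y=np.radians(2.55); M=np.array([[np.cos(y),-np.sin(y)],[np.sin(y),np.cos(y)]])
P=[M@[-32,47]+a]
for d in range(0,91,10):
    t=np.radians(d);u=np.array([np.sin(t),np.cos(t)]);v=np.array([np.cos(t),-np.sin(t)])
    P.append(a+M@(47*u-(8+8*np.cos(t)+12.5*np.sin(t))*v))
P=np.array(P);print(P.round(1));print(np.diff(P,axis=0).round(1))
E
```

```text
[426.45324756 102.94990091 205.16951351] [ 6.41601873e-02 -3.14079118e+00  1.33048917e-03] 0.006940947125828776 [0.58411835 0.93874413 0.05640003]
[-4.08390788e-02  9.99165380e-01 -8.43897944e-04]
[[424.9 106. ]
 [440.9 106.7]
 [447.2 109.4]
 [454.2 111.3]
 [461.9 112. ]
 [470.  111.3]
 [478.3 109. ]
 [486.3 105. ]
 [493.8  99.3]
 [500.2  91.9]
 [505.   83.1]]
[[16.   0.7]
 [ 6.3  2.7]
 [ 7.   1.8]
 [ 7.7  0.7]
 [ 8.1 -0.7]
 [ 8.3 -2.3]
 [ 8.1 -4. ]
 [ 7.4 -5.7]
 [ 6.4 -7.4]
 [ 4.9 -8.8]]
```

Request:
{"op": "carry_out", "data": {"plan": [{"delta_rot": [0, 0, 0], "dp": [-0.0035, 0.003, -0.035], "claw": 0}, {"delta_rot": [0, 0, 0], "dp": [0, 0, -0.035], "claw": 0}, {"delta_rot": [0, 0, 0], "dp": [0, 0, -0.035], "claw": 0}, {"delta_rot": [0, 0, 0], "dp": [0, 0, -0.024], "claw": 0}, {"delta_rot": [0, 0, 0], "dp": [0, 0, 0], "claw": 0}]}}

```text
time: 1.77
ee_pos: [418.5, 109.6, 72.4]
tool_rot: [0.066, -3.134, 0.002]
force: [-0.4, -0.0, -0.2]
opening: 0.006
grasp_force: 0.0
```

```bash
python3 - <<'E'
from plant import bot
import cv2
s=bot.snapshot('side')['pixels'][130:290,170:350,::-1]
t=bot.snapshot('top')['pixels'][180:340,235:415,::-1]
cv2.imwrite('pics/d.png',cv2.resize(cv2.hconcat([s,t]),None,fx=2.2,fy=2.2,interpolation=cv2.INTER_CUBIC))
E
```

```text
(no output)
```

View pics/d.png

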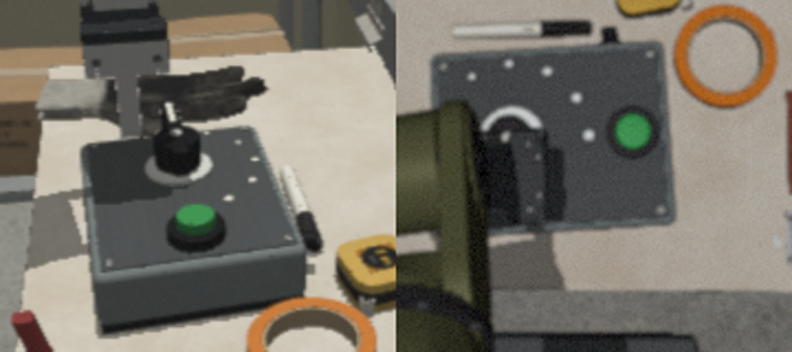

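The fingers are down on the near side of the bar, clear of it, and the button is free. Starting to push.

Request:
{"op": "carry_out", "data": {"plan": [{"delta_rot": [0, 0, 0], "dp": [0, 0, 0.002], "claw": 0}, {"delta_rot": [0, 0, 0], "dp": [0.009, 0, 0], "claw": 0}, {"delta_rot": [0, 0, 0], "dp": [0.009, 0, 0], "claw": 0}, {"delta_rot": [0, 0, 0], "dp": [0, 0, 0], "claw": 0}]}}

```text
time: 2.2
ee_pos: [440.8, 110.0, 79.6]
tool_rot: [-0.066, 3.14, 0.001]
force: [-4.6, 0.5, 3.2]
opening: 0.007
grasp_force: 2.3
```

Request:
{"op": "carry_out", "data": {"plan": [{"delta_rot": [0, 0, 0], "dp": [0.0065, 0, -0.002], "claw": 0}, {"delta_rot": [0, 0, 0], "dp": [0.007, 0.001, 0], "claw": 0}, {"delta_rot": [0, 0, 0], "dp": [0.0077, 0.0007, 0], "claw": 0}, {"delta_rot": [0, 0, 0], "dp": [0.008, -0.0007, 0], "claw": 0}, {"delta_rot": [0, 0, 0], "dp": [0, 0, 0], "claw": 0}]}}

```text
time: 2.62
ee_pos: [469.7, 110.8, 76.5]
tool_rot: [-0.066, 3.14, -0.0]
force: [-0.3, 0.6, 0.4]
opening: 0.005
grasp_force: 0.0
```

Request:
{"op": "carry_out", "data": {"plan": [{"delta_rot": [0, 0, 0], "dp": [0.0083, -0.002, 0], "claw": 0}, {"delta_rot": [0, 0, 0], "dp": [0.008, -0.004, 0], "claw": 0}, {"delta_rot": [0, 0, 0], "dp": [0.0074, -0.0057, 0], "claw": 0}, {"delta_rot": [0, 0, 0], "dp": [0.0064, -0.0074, 0], "claw": 0}, {"delta_rot": [0, 0, 0], "dp": [0, 0, 0], "claw": 0}]}}

```text
time: 3.03
ee_pos: [499.9, 90.5, 76.6]
tool_rot: [-0.065, 3.14, -0.0]
force: [-0.2, -0.1, 0.4]
opening: 0.003
grasp_force: 0.0
```

```bash
python3 - <<'E'
from plant import bot
import cv2
s=bot.snapshot('side')['pixels'][150:270,190:320,::-1]
cv2.imwrite('pics/e.png',cv2.resize(s,None,fx=4,fy=4,interpolation=cv2.INTER_CUBIC))
print(bot.observe()['ee_pos'],bot.observe()['force'])
E
```

```text
[499.2821415   90.96187588  76.5112402 ] [ 0.31403031 -0.18536487 -0.43363296]
```

View pics/e.png

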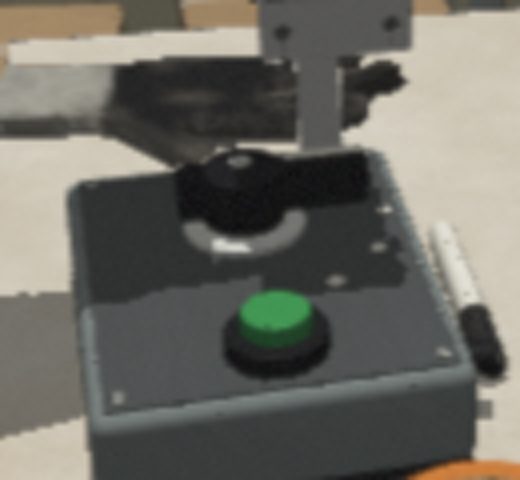

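The handle now points to the far side (bar end at about (365,175) in the crop). Three dots are visible beyond it, so it is at click 4, with no contact force. I'm backing off, lifting and moving over the button.

Request:
{"op": "carry_out", "data": {"plan": [{"delta_rot": [0, 0, 0], "dp": [0, 0.02, 0], "claw": 0}, {"delta_rot": [0, 0, 0], "dp": [0, 0, 0.035], "claw": 0}, {"delta_rot": [0, 0, 0], "dp": [0, 0, 0.035], "claw": 0}, {"delta_rot": [0, 0, 0], "dp": [-0.006, -0.03, 0], "claw": 0}, {"delta_rot": [0, 0, 0], "dp": [-0.006, -0.03, 0], "claw": 0}]}}

```text
time: 3.5
ee_pos: [487.1, 51.9, 148.4]
tool_rot: [-0.071, 3.137, -0.0]
force: [0.4, -1.2, -0.7]
opening: 0.006
grasp_force: 0.0
```

Request:
{"op": "carry_out", "data": {"plan": [{"delta_rot": [0, 0, 0], "dp": [-0.006, -0.03, 0], "claw": 0}, {"delta_rot": [0, 0, 0], "dp": [-0.006, -0.03, 0], "claw": 0}, {"delta_rot": [0, 0, 0], "dp": [-0.006, -0.03, 0], "claw": 0}, {"delta_rot": [0, 0, 0], "dp": [-0.004, -0.01, 0], "claw": 0}, {"delta_rot": [0, 0, 0], "dp": [0, 0, 0], "claw": 0}]}}

```text
time: 3.92
ee_pos: [464.0, -49.9, 146.6]
tool_rot: [-0.062, 3.141, -0.0]
force: [0.0, 1.0, 0.0]
opening: 0.006
grasp_force: 0.0
```

```bash
python3 - <<'E'
from plant import bot
import cv2
s=bot.snapshot('side')['pixels'][130:270,190:320,::-1]
t=bot.snapshot('top')['pixels'][180:320,235:395,::-1]
cv2.imwrite('pics/f.png',cv2.resize(cv2.hconcat([s,t]),None,fx=2.7,fy=2.7,interpolation=cv2.INTER_CUBIC))
print(bot.observe()['ee_pos'],bot.observe()['force'])
E
```

```text
[464.62464395 -47.89206117 146.60049864] [ 0.01189623  0.18811389 -0.94859647]
```

View pics/f.png

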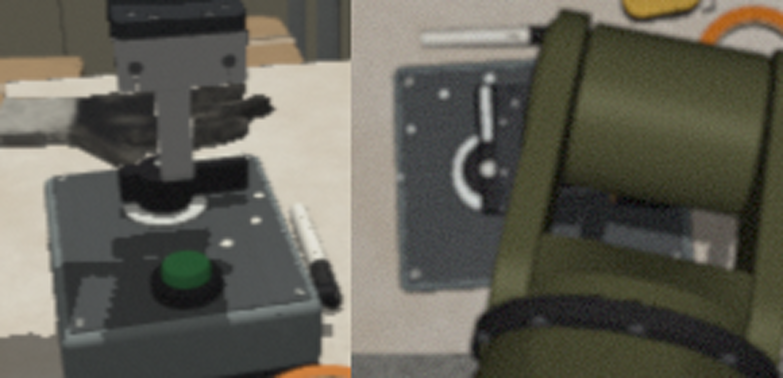

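The white line points straight at the fourth dot (487,78) and is free of the gripper, and the tool is over the green button. Pressing.

Request:
{"op": "carry_out", "data": {"plan": [{"delta_rot": [0, 0, 0], "dp": [0, -0.0015, -0.03], "claw": 0}, {"delta_rot": [0, 0, 0], "dp": [0, 0, -0.025], "claw": 0}, {"delta_rot": [0, 0, 0], "dp": [0, 0, 0], "claw": 0}, {"delta_rot": [0, 0, 0], "dp": [0, 0, -0.008], "claw": 0}, {"delta_rot": [0, 0, 0], "dp": [0, 0, 0], "claw": 0}]}}

```text
time: 4.43
ee_pos: [464.7, -49.1, 83.4]
tool_rot: [0.068, -3.141, -0.0]
force: [-0.3, 0.1, 0.1]
opening: 0.004
grasp_force: 0.0
```

Request:
{"op": "carry_out", "data": {"plan": [{"delta_rot": [0, 0, 0], "dp": [0, 0, -0.004], "claw": 0}, {"delta_rot": [0, 0, 0], "dp": [0, 0, -0.004], "claw": 0}, {"delta_rot": [0, 0, 0], "dp": [0, 0, 0], "claw": 0}, {"delta_rot": [0, 0, 0], "dp": [0, 0, 0], "claw": 0}]}}

```text
time: 4.77
ee_pos: [465.3, -49.5, 76.4]
tool_rot: [-0.066, 3.139, 0.0]
force: [0.5, 2.9, 4.5]
opening: 0.009
grasp_force: 2.4
```

Request:
{"op": "carry_out", "data": {"plan": [{"delta_rot": [0, 0, 0], "dp": [0, 0, -0.002], "claw": 0}, {"delta_rot": [0, 0, 0], "dp": [0, 0, 0], "claw": 0}, {"delta_rot": [0, 0, 0], "dp": [0, 0, 0], "claw": 0}]}}

```text
time: 5.02
ee_pos: [465.6, -49.6, 75.8]
tool_rot: [-0.067, 3.138, -0.0]
force: [-7.2, 4.3, 26.1]
opening: 0.007
grasp_force: 13.2
```

Request:
{"op": "carry_out", "data": {"plan": [{"delta_rot": [0, 0, 0], "dp": [0, 0, 0.02], "claw": 0}, {"delta_rot": [0, 0, 0], "dp": [0, 0, 0.035], "claw": 0}, {"delta_rot": [0, 0, 0], "dp": [0, 0, 0.035], "claw": 0}, {"delta_rot": [0, 0, 0], "dp": [0, 0, 0.03], "claw": 0}, {"delta_rot": [0, 0, 0], "dp": [0, 0, 0], "claw": 0}]}}

```text
time: 5.43
ee_pos: [466.6, -50.2, 199.5]
tool_rot: [-0.066, 3.132, -0.003]
force: [1.0, -0.2, 0.9]
opening: 0.006
grasp_force: 0.0
```

```bash
python3 - <<'E'
from plant import bot
import cv2
s=bot.snapshot('side')['pixels'][130:290,190:370,::-1]
t=bot.snapshot('top')['pixels'][160:320,235:415,::-1]
cv2.imwrite('pics/g.png',cv2.resize(cv2.hconcat([s,t]),None,fx=2.2,fy=2.2,interpolation=cv2.INTER_CUBIC))
E
```

```text
(no output)
```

View pics/g.png

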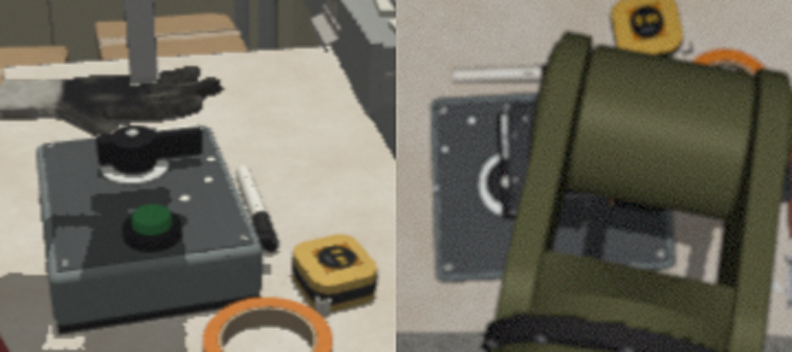

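The button bottomed out at 26 N and is out again (crop (152,218)). The handle still points to the far side, the bystanders have not moved, and the gripper is clear.

```bash
python3 -c "
from plant import bot
print(bot.close_job())"
```

```text
the job is handed in; nothing more can be done
None
```

I turned the selector three clicks clockwise, from the first dot to the fourth, then pressed the green button right in and let it go; the final pictures show nothing else moved, and I handed the job in (no verdict came back).

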